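# Sift the heel pins from the discs

### The job

Take the sieve by its handle and, keeping it down on the rails, shake it from side to side along the catch box, pushing each sprung buffer clearly in (about half its 12 mm travel) without ever bottoming it: the robot's left one first, then the right, in turn, at least twice each, and on until all the small pins have dropped through into the box and only the large discs remain in the sieve. Only then lift the sieve away with its discs, set it down gently and level inside the lip of its put-away tray and let go, leaving the other things on the bench where they are.

Things in the scene. Friction and masses are not known exactly. Their poses are not given: they have to be found in the camera images.
- box: catch box, fixed: long open wooden box, 156 mm (x) by 300 mm (y), 50 mm high; origin under its centre, z up. Along its long sides run steel rails (14 mm wide, top at z 50, inner faces at x +-64) for the sieve, which slides along y; they give on rubber under more than 6 N, 1 mm per 2 N, up to 10 mm. Inner floor at z 6, open for y -124..124. At each end a clamp block, 46 mm wide, 32 mm high, holds a sprung buffer
- buffer_left (a joint): push-in of the buffer at the box's +y (robot's left) end, m: 0 out, 0.012 bottomed. Rubber face 24 mm across, centre 66 mm over the bench, on the box's centre line. 1 N starts it, each mm takes 1 N more (5 N at 4 mm, 11 N at 10 mm). Clamps were set by hand: the face stands anywhere from 86 to 108 mm from the box's centre, different at each end and not measured: feel for it
- buffer_right (a joint): the same for the buffer at the box's -y (robot's right) end
- sieve: sieve, loose, 0.4 to 0.65 kg empty: aluminium tray 120 mm (x) by 140 mm (y), walls 40 mm high, 6 mm thick; origin under its centre, z up. Flanges along both y-long sides (x +-59..73, underside at z 14) lie on the box's rails; it hangs 4 mm clear of the walls, origin about 35 mm over the bench, and slides with 1 to 2 N of friction. Starts within 8 mm of the box's middle, axes nearly along the box's
- sieve_handle (a point): centre of the sieve's bridge handle, 100 mm above the sieve's origin: a wooden bar along the sieve's x, 120 mm long, 14 mm thick (y), 18 mm high, on a post at each end
- sieve_floor (a point): centre of the top of the sieve's 4 mm thick floor: a plain strip 26 mm wide down the middle (along x); on each side of it two slots 15 mm wide, along x, with an 8 mm bar between. Pins roll off the strip when the sieve is moved along y
- rest: the sieve's put-away tray, fixed: plywood board 146 mm (x) by 166 mm (y) with a low lip; origin under its centre; floor at z 6, lip top at z 14, space inside the lip 134 by 154 mm. The sieve goes in with its handle along the tray's x, either way round, its origin then 6 mm over the bench
- pin0: one of five small brass heel pins, a cylinder 10 mm across and 12 mm long along its x; origin at its centre; starts lying on the plain strip of the sieve's floor, with its axis roughly along the sieve's x
- pin1: one of five small brass heel pins, a cylinder 10 mm across and 12 mm long along its x; origin at its centre; starts lying on the plain strip of the sieve's floor, with its axis roughly along the sieve's x
- pin2: one of five small brass heel pins, a cylinder 10 mm across and 12 mm long along its x; origin at its centre; starts lying on the plain strip of the sieve's floor, with its axis roughly along the sieve's x
- pin3: one of five small brass heel pins, a cylinder 10 mm across and 12 mm long along its x; origin at its centre; starts lying on the plain strip of the sieve's floor, with its axis roughly along the sieve's x
- pin4: one of five small brass heel pins, a cylinder 10 mm across and 12 mm long along its x; origin at its centre; starts lying on the plain strip of the sieve's floor, with its axis roughly along the sieve's x
- disc0: one of three large brass heel discs, 36 mm across, 6 mm thick, 50 g; origin at the centre of its underside; lies flat in the sieve and is too wide for the slots
- disc1: one of three large brass heel discs, 36 mm across, 6 mm thick, 50 g; origin at the centre of its underside; lies flat in the sieve and is too wide for the slots
- disc2: one of three large brass heel discs, 36 mm across, 6 mm thick, 50 g; origin at the centre of its underside; lies flat in the sieve and is too wide for the slots
- tin: bystander: open dark metal tack tin, 60 mm across, 22 mm high; origin under its centre
- tin_lid: bystander: shallow brass tin lid, 88 mm across, 12 mm high; origin under its centre
- brush: bystander: brush with a handle, lying flat
- lamp: bystander: unlit copper spirit lamp, 104 mm across, 95 mm high; origin under its centre
- cup: bystander: steel cup, 68 mm across, 70 mm high; origin under its centre

How it is judged:
On the way, in this order (a step that is already met when the one before it is completed fails the run):
1. the held sieve, still on the rails, presses the left buffer in by 4 mm or more (value of joint buffer_left above 0.004 m and z of sieve in the frame of box between 0.025 and 0.038 m and contact force between the fingers and sieve above 0.5 N), for 0.05 s.
2. then the right buffer by 4 mm or more (value of joint buffer_right above 0.004 m and z of sieve in the frame of box between 0.025 and 0.038 m and contact force between the fingers and sieve above 0.5 N), for 0.05 s.
3. then the left buffer a second time (all of step 1), for 0.05 s.
4. then the right buffer a second time (all of step 2), for 0.05 s.
At the end, for the whole second after the job is handed in: all five pins lie in the catch box (inside its walls, below 30 mm over the bench), all three discs lie in the sieve, and the sieve stands level (within 0.06 rad) on the floor of the put-away tray, within 10 mm of its centre and 3 mm of its seated height, at rest and released (x of sieve in the frame of rest between -0.01 and 0.01 m and y of sieve in the frame of rest between -0.01 and 0.01 m and z of sieve in the frame of rest between 0.003 and 0.009 m and angle between sieve's own z axis and vertical below 0.06 rad and linear speed of sieve below 0.02 m/s and x of pin0 in the frame of box between -0.064 and 0.064 m and y of pin0 in the frame of box between -0.124 and 0.124 m and z of pin0 in the frame of box between 0 and 0.03 m and x of pin1 in the frame of box between -0.064 and 0.064 m and y of pin1 in the frame of box between -0.124 and 0.124 m and z of pin1 in the frame of box between 0 and 0.03 m and x of pin2 in the frame of box between -0.064 and 0.064 m and y of pin2 in the frame of box between -0.124 and 0.124 m and z of pin2 in the frame of box between 0 and 0.03 m and x of pin3 in the frame of box between -0.064 and 0.064 m and y of pin3 in the frame of box between -0.124 and 0.124 m and z of pin3 in the frame of box between 0 and 0.03 m and x of pin4 in the frame of box between -0.064 and 0.064 m and y of pin4 in the frame of box between -0.124 and 0.124 m and z of pin4 in the frame of box between 0 and 0.03 m and x of disc0 in the frame of sieve between -0.054 and 0.054 m and y of disc0 in the frame of sieve between -0.064 and 0.064 m and z of disc0 in the frame of sieve between 0 and 0.035 m and x of disc1 in the frame of sieve between -0.054 and 0.054 m and y of disc1 in the frame of sieve between -0.064 and 0.064 m and z of disc1 in the frame of sieve between 0 and 0.035 m and x of disc2 in the frame of sieve between -0.054 and 0.054 m and y of disc2 in the frame of sieve between -0.064 and 0.064 m and z of disc2 in the frame of sieve between 0 and 0.035 m); the robot touches nothing.
It fails at once if a buffer is pushed in more than 10.5 mm (about 11.5 N), that is, bottomed (value of joint any of buffer_left, buffer_right above 0.0105 m).
It fails at once if the sieve bears on the catch box with more than 40 N (jammed, slammed or dropped) (contact force between sieve and box above 40 N).
It fails at once if the sieve bears on the put-away tray with more than 40 N (jammed, slammed or dropped) (contact force between sieve and rest above 40 N).
It fails at once if the sieve is lifted off the rails by 14 mm or more while a pin is still in it (height (world z) of sieve above 0.05 m and height (world z) of any of pin0, pin1, pin2, pin3, pin4 above 0.034 m).
It fails at once if a bystander (tin, tin lid, brush, lamp or cup) is moved more than 30 mm (distance of any of tin, tin_lid, brush, lamp, cup from where it was at the start of the episode above 0.03 m).
It also fails if it takes over 61 s, if anything falls off the work surface, if the arm or the gripper's body presses on something with over 40 N, if the wrist force passes 120 N, or if a joint passes its speed limit or range.

### The arm

A 6-joint arm with a two-finger parallel gripper is mounted at the origin on the work surface. World frame = base frame: x ahead of the robot, y to its left, z up, the work surface at z = 0. Lengths are in m, angles in rad, forces in N, time in s.
With the tool pointing down it reaches from about 0.425 to 0.925 m from the base axis. Payload 12.5 kg.
Tool frame: the origin (TCP) lies between the finger pads; the fingertips stand 25 mm ahead of it and the grasp point (between the pads) lies 6 mm ahead of it; z points along the fingers, y is the line along which they close (so a half turn about z gives the same grasp; the last joint's range is limited). The gripper opens to 85 mm and grips with 20 to 120 N. Pads are 22 mm wide; open, the fingers measure 114 mm over their backs; the gripper's body (76 mm by 85 mm) begins 54 mm behind the grasp point. The pads swing forward as they close: fully open they stand 13 mm farther back than shut.
Start: joints at [1.035, 0.491, 1.559, -0, 1.092, -0.106], TCP at [0.26, 0.568, 0.256] pointing down, gripper open.
Joint ranges: [-3.1, 3.1], [-0.84, 2.19], [0.05, 2.79], [-1.13, 4.28], [0.06, 2.93], [-2.69, 2.69]. Speed limits (rad/s): [2.22, 2.22, 2.79, 3.14, 3.14, 3.14].

### API

Orientations are given as a rotation vector (axis times angle).
In Python, from station import robot, imaging, hand_in gives the robot as it stands.
- The arm moves only by the tool carry_out, never from a script. Its argument "motion" is text: rows parted by semicolons, each of 7 numbers parted by spaces: the closure, from 0 (fully open) to 1 (shut), then the shift along the tool's x, y, z normalised to -1 to 1, where 1 is 30 cm, then the turn, a rotation vector about the tool's x, y, z normalised to -1 to 1, where 1 is 0.5 rad. In form: jaw tx ty tz rx ry rz; .... A call has 1 to 20 rows; each row is the pose to reach, as a shift and turn from the pose commanded when the call began, along the tool's axes at that moment; what a row does not reach only later rows make up. A row lasts 1/10 s, in which the tool goes at most 50 mm and 8.59 degrees, less where a joint would pass 70% of its speed; a pose out of reach is approached as far as the arm can. A call with a number of a shift or a turn outside -1 to 1 is refused whole. A call with a gripper value outside its range is refused whole. The fingers move at their own pace and stop on an object; the grip force is fixed at half the most. Time passes only in rows, so rows that repeat a pose let the fingers close. It gives the time, the measured TCP pose, the force, the opening and the grip force at its end, in the units of the state.
- robot.read_state(): the state, without advancing time (a new reading comes with each control period).
- imaging.get_image(name): name is "side" or "top" or "wrist"; returns the picture (420x560x3 uint8, red, green, blue); there is no depth.
- imaging.camera_params(name): a dict with "mtx" (3x3 intrinsics, pixels), "eye" and "orientation" of the camera in the world; the wrist camera has in their place "hand_eye" (4x4, takes a point from camera to tool coordinates, whose origin is the TCP and whose axes are the flange's). Camera axes: x right, y down, z forward; pixel columns grow to the right and rows downward; lengths in m; the calibration is good to about 2 mm. A picture is of the moment at which its call begins: read the wrist's pose just before it. camera_params takes no time and is no camera call.
- hand_in(): hands the job in; it is judged then, once.
The state is a dict: "clock": time; "joint_positions": joint angles; "joint_velocities": joint speeds; "joint_torque": joint torques, N m; "eef_pos": TCP position; "orientation": TCP orientation; "wrist_force": force on the tool from outside, world axes, zero at the start; "ft_torque": the same for the moment, N m; "grip_width": finger opening in m; "finger_force": force on a finger pad.
Only numpy, scipy, OpenCV 4.12 (cv2) and the standard library are available. Lean on these libraries where they do the work, as an engineer would, in place of code of your own. Each camera call takes 0.05 s, during which the arm holds its last target. There are 200 camera calls.

## Working session

There is one attempt and no reset: what is moved stays moved. The work goes in short steps, Python scripts to look and compute and a tool call to move; the robot and the scene stay as the last step left them, time stands still between calls to the robot, and variables do not carry over. Pictures are saved under pics/ and viewed, at most 10 in all, crops included, and the job is handed in when it is done.

Besides the shell and the picture viewer there is one more tool, called after ">>>" in YAML: its name, and indented under it one key for each argument. carry_out: Moves the arm, as the interface text tells. Its arguments: {"type":"object","properties":{"motion":{"type":"string"}},"required":["motion"]}

```bash
mkdir -p pics; ls; python3 - <<'E'
from station import robot, imaging
import cv2,numpy as np
s=robot.read_state()
for k,v in s.items(): print(k,np.round(v,4))
for n in ("top","side"):
    im=imaging.get_image(n); cv2.imwrite(f"pics/{n}0.png",im[:,:,::-1])
for n in ("top","side","wrist"): print(n,imaging.camera_params(n))
E
```

```text
pics
clock 0.0
joint_positions [ 1.0354  0.4915  1.5595 -0.      1.0917 -0.1056]
joint_velocities [-0.0014  0.      0.0005  0.0015  0.0007 -0.0004]
joint_torque [ 3.30000e-03 -6.18430e+01 -2.61601e+01  1.00000e-04  4.00000e-03
  0.00000e+00]
eef_pos [0.2603 0.568  0.2557]
orientation [-6.699e-01 -3.069e+00  1.600e-03]
wrist_force [0.4402 0.2408 0.1964]
ft_torque [-0.0107  0.0119 -0.0102]
finger_force 0.0
grip_width 0.0854
top {'mtx': array([[505.67416266,   0.        , 280.34946793],
       [  0.        , 505.67416266, 215.75642575],
       [  0.        ,   0.        ,   1.        ]]), 'eye': array([0.34155055, 0.01989717, 1.51320132]), 'orientation': array([-2.12402287,  2.11133567, -0.19521476])}
side {'mtx': array([[487.80464209,   0.        , 280.06733576],
       [  0.        , 487.80464209, 207.75914522],
       [  0.        ,   0.        ,   1.        ]]), 'eye': array([ 0.07729673, -0.85116751,  0.81869003]), 'orientation': array([-2.09693337,  0.59311135, -0.30649882])}
wrist {'mtx': array([[373.64524408,   0.        , 284.15821922],
       [  0.        , 373.64524408, 208.61282063],
       [  0.        ,   0.        ,   1.        ]]), 'hand_eye': array([[-9.58236831e-04, -9.51689327e-01, -3.07061080e-01,
         7.95405202e-02],
       [ 9.99999384e-01, -7.40076337e-04, -8.26915251e-04,
        -4.97350744e-04],
       [ 5.59717780e-04, -3.07061684e-01,  9.51689450e-01,
        -1.19174866e-01],
       [ 0.00000000e+00,  0.00000000e+00,  0.00000000e+00,
         1.00000000e+00]])}
```

View pics/top0.png

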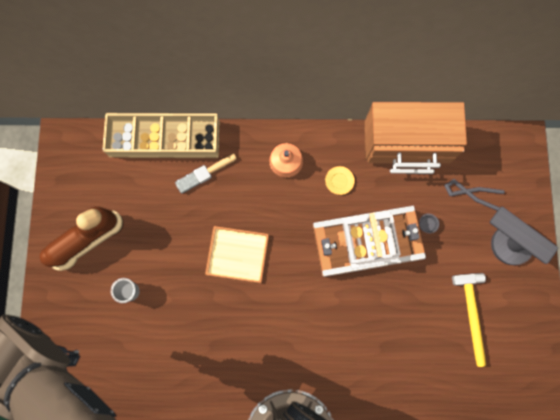

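View pics/side0.png

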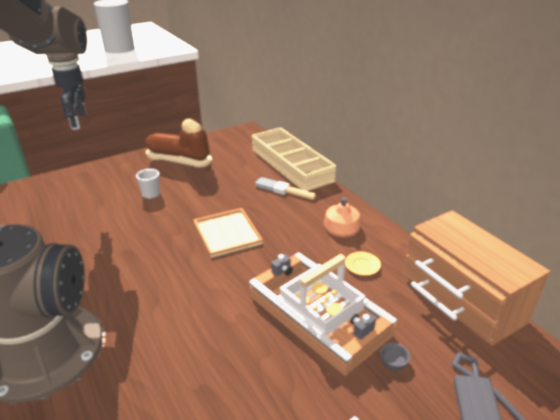

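```bash
cat > h.py <<'E'
from station import robot, imaging
import cv2,numpy as np
from scipy.spatial.transform import Rotation as R
def cam(n,st=None):
    p=imaging.camera_params(n)
    if n!="wrist": return p["mtx"],R.from_rotvec(p["orientation"]).as_matrix(),np.array(p["eye"])
    T=p["hand_eye"]; Rt=R.from_rotvec(st["orientation"]).as_matrix()
    return p["mtx"],Rt@T[:3,:3],Rt@T[:3,3]+st["eef_pos"]
def ray(c,px):
    d=c[1]@np.linalg.solve(c[0],[px[0],px[1],1.]); return c[2],d
def onz(c,px,z):
    e,d=ray(c,px); return e+d*(z-e[2])/d[2]
def tri(c1,p1,c2,p2):
    A=[];b=[]
    for c,p in((c1,p1),(c2,p2)):
        e,d=ray(c,p); d/=np.linalg.norm(d); P=np.eye(3)-np.outer(d,d); A.append(P);b.append(P@e)
    return np.linalg.lstsq(np.vstack(A),np.hstack(b),rcond=None)[0]
E
python3 - <<'E'
from h import *
t,s=cam("top"),cam("side")
print("det",np.linalg.det(t[1]))
for p in [(314,222),(416,207),(425,262),(322,276)]: print("box",onz(t,p,.05).round(3))
for p in [(213,228),(270,233),(264,283),(206,276)]: print("rest",onz(t,p,.014).round(3))
print("lamp",onz(t,(286,155),.09).round(3))
a=cv2.imread("pics/top0.png")[195:290,195:435]; b=cv2.imread("pics/side0.png")[200:380,180:420]
a=cv2.resize(a,None,fx=3.3,fy=3.3,interpolation=cv2.INTER_CUBIC)
b=cv2.resize(b,None,fx=3.3,fy=3.3,interpolation=cv2.INTER_CUBIC)
cv2.imwrite("pics/topc.png",a); cv2.imwrite("pics/sidec.png",b)
E
```

```text
det 0.9999999999999997
box [ 0.607 -0.067  0.05 ]
box [ 0.653 -0.368  0.05 ]
box [ 0.491 -0.387  0.05 ]
box [ 0.449 -0.089  0.05 ]
rest [0.593 0.234 0.014]
rest [0.579 0.063 0.014]
rest [0.43  0.079 0.014]
rest [0.449 0.251 0.014]
lamp [0.799 0.016 0.09 ]
```

View pics/topc.png

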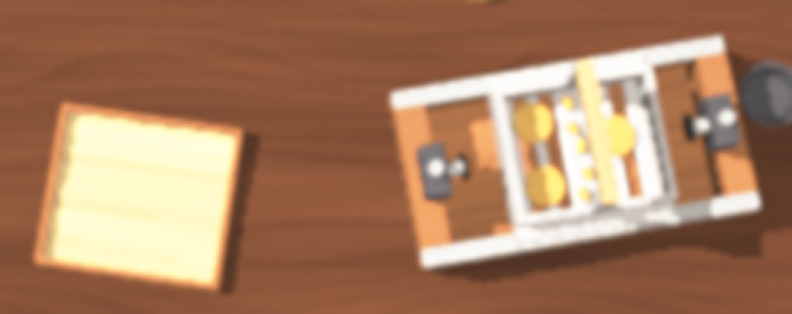

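View pics/sidec.png

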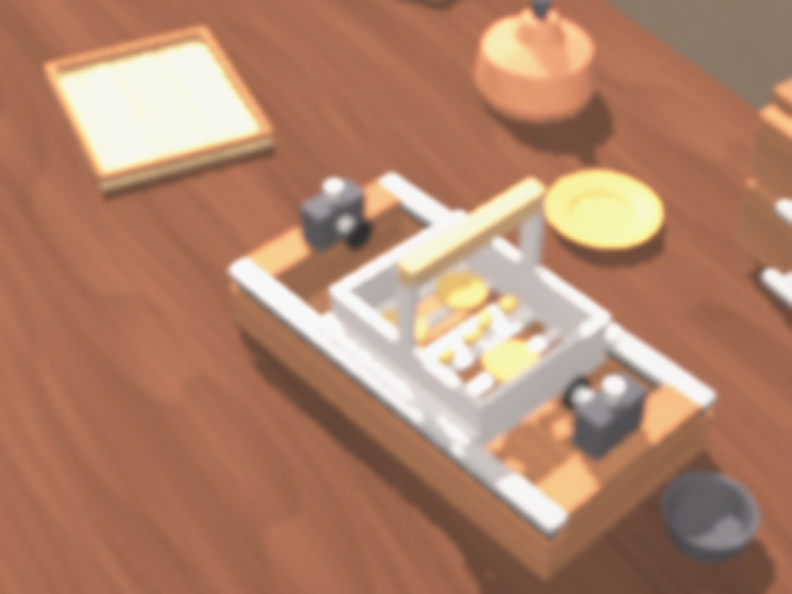

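```bash
python3 - <<'E'
from h import *
t,s=cam("top"),cam("side")
f=lambda p:np.array(p)/3.3+195
g=lambda p:np.array(p)/3.3+[180,200]
A=tri(t,f((584,62)),s,g((536,194))); B=tri(t,f((607,203)),s,g((408,268)))
print("handle",A,B,(A+B)/2,np.linalg.norm(A-B),np.degrees(np.arctan2(*(A-B)[1::-1])))
def rect(n,ps,z):
    q=np.array([onz(t,f(p),z) for p in ps])[:,:2]
    print(n,q.mean(0),[np.linalg.norm(q[i]-q[i-1]).round(3) for i in range(4)],
     [np.degrees(np.arctan2(*(q[a]-q[b])[::-1])).round(1) for a,b in((0,3),(1,2),(0,1),(3,2))])
rect("box",[(392,97),(722,40),(760,207),(424,266)],.05)
rect("rest",[(62,103),(243,128),(220,290),(36,263)],.014)
# height checks across two views
for n,pt,ps in(("rest corner far-left",(62,103),(205,30)),("rest near-right",(220,290),(103,182)),("rail far right",(722,40),(712,398)),("rail near right",(760,207),(556,520))):
    print(n,tri(t,f(pt),s,g(ps)).round(3))
st=robot.read_state(); print(R.from_rotvec(st["orientation"]).as_matrix().round(3))
E
```

```text
handle [ 0.6144297  -0.22264643  0.13540149] [ 0.49834203 -0.23934531  0.13826449] [ 0.55638586 -0.23099587  0.13683299] 0.11731749640273095 8.185681503278747
box [ 0.5513755  -0.22773397] [np.float64(0.152), np.float64(0.3), np.float64(0.152), np.float64(0.3)] [np.float64(10.2), np.float64(10.1), np.float64(100.2), np.float64(100.2)]
rest [0.51458896 0.15891787] [np.float64(0.147), np.float64(0.167), np.float64(0.148), np.float64(0.167)] [np.float64(-7.3), np.float64(-7.4), np.float64(82.4), np.float64(82.1)]
rest corner far-left [0.6   0.233 0.009]
rest near-right [0.431 0.086 0.009]
rail far right [ 0.653 -0.362  0.049]
rail near right [ 0.505 -0.389  0.054]
[[-0.909  0.417 -0.001]
 [ 0.417  0.909 -0.001]
 [ 0.    -0.001 -1.   ]]
```

```bash
cat >> h.py <<'E'
def tilt_down(yaw):  # tool y at yaw (deg), z down
    y=np.radians(yaw); Y=np.array([np.cos(y),np.sin(y),0]); Z=np.array([0,0,-1.]); return np.stack([np.cross(Y,Z),Y,Z],1)
def mv(p,yaw,st=None,Rc=None,pc=None):
    if Rc is None: Rc=R.from_rotvec(st["orientation"]).as_matrix(); pc=st["eef_pos"]
    t=Rc.T@(np.array(p)-pc)/.3; w=R.from_matrix(Rc.T@tilt_down(yaw)).as_rotvec()/.5
    print("move",t.round(4),w.round(4),"dist",np.linalg.norm(t*.3).round(3)); return tilt_down(yaw),np.array(p)
E
python3 - <<'E'
from h import *
s=robot.read_state()
a=mv((.48,.36,.27),80,s); b=mv((.58,.04,.28),100.2,Rc=a[0],pc=a[1]); mv((.55,-.23,.28),100.2,Rc=b[0],pc=b[1])
E
```

```text
move [-0.9546 -0.3252 -0.0472] [-2.000e-03 -5.000e-04 -5.106e-01] dist 0.303
move [-0.5135 -0.9926 -0.0333] [ 0.      0.     -0.7051] dist 0.335
move [ 0.2578 -0.8681  0.    ] [0. 0. 0.] dist 0.272
```

>>> carry_out:
  motion: "0 -0.95 -0.325 -0.05 0 0 -0.51;0 -0.95 -0.325 -0.05 0 0 -0.51;0 -0.95 -0.325 -0.05 0 0 -0.51;0 -0.95 -0.325 -0.05 0 0 -0.51;0 -0.95 -0.325 -0.05 0 0 -0.51;0 -0.95 -0.325 -0.05 0 0 -0.51;0 -0.95 -0.325 -0.05 0 0 -0.51"

```text
clock: 0.8
eef_pos: [0.4823, 0.3572, 0.2712]
orientation: [0.281, 3.128, -0.001]
wrist_force: [0.1, 0.1, 1.0]
grip_width: 0.0851
finger_force: 0.0
```

>>> carry_out:
  motion: "0 -0.51 -0.99 -0.03 0 0 -0.705;0 -0.51 -0.99 -0.03 0 0 -0.705;0 -0.51 -0.99 -0.03 0 0 -0.705;0 -0.51 -0.99 -0.03 0 0 -0.705;0 -0.51 -0.99 -0.03 0 0 -0.705;0 -0.51 -0.99 -0.03 0 0 -0.705;0 -0.51 -0.99 -0.03 0 0 -0.705;0 -0.51 -0.99 -0.03 0 0 -0.705"

```text
clock: 1.6
eef_pos: [0.5789, 0.0381, 0.28]
orientation: [0.273, -3.13, 0.001]
wrist_force: [1.2, 0.5, -0.2]
grip_width: 0.0854
finger_force: 0.0
```

>>> carry_out:
  motion: "0 0.26 -0.87 0 0 0 0;0 0.26 -0.87 0 0 0 0;0 0.26 -0.87 0 0 0 0;0 0.26 -0.87 0 0 0 0;0 0.26 -0.87 0 0 0 0;0 0.26 -0.87 0 0 0 0;0 0.26 -0.87 0 0 0 0;0 0.26 -0.87 0 0 0 0"

```text
clock: 2.4
eef_pos: [0.5472, -0.2282, 0.2799]
orientation: [0.278, -3.129, -0.001]
wrist_force: [-0.3, 0.6, 0.7]
grip_width: 0.0853
finger_force: 0.0
```

```bash
python3 - <<'E'
from h import *
s=robot.read_state(); print(s["clock"],s["eef_pos"].round(4) if hasattr(s["eef_pos"],'round') else s["eef_pos"],np.round(s["joint_positions"],2),np.round(s["wrist_force"],2))
print(R.from_rotvec(s["orientation"]).as_matrix().round(3))
np.save("w1.npy",np.r_[s["eef_pos"],s["orientation"]])
cv2.imwrite("pics/w1.png",imaging.get_image("wrist")[:,:,::-1])
E
```

```text
2.4 [ 0.5472 -0.2282  0.2799] [-0.51  0.42  1.61  0.    1.11 -2.26] [-0.33  0.57  0.65]
[[-0.984 -0.176 -0.001]
 [-0.176  0.984  0.001]
 [ 0.     0.001 -1.   ]]
```

View pics/w1.png

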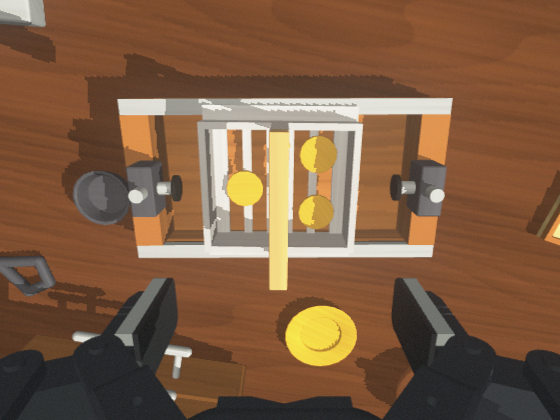

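```bash
python3 - <<'E'
from h import *
v=np.load("w1.npy"); st=dict(eef_pos=v[:3],orientation=v[3:]); w=cam("wrist",st); t,s=cam("top"),cam("side")
im=cv2.imread("pics/w1.png"); hsv=cv2.cvtColor(im,cv2.COLOR_BGR2HSV)
m=cv2.inRange(hsv,(15,60,150),(28,200,255)); m[:, :250]=0; m[:,310:]=0; m[:120]=0; m[300:]=0
q=[]
for r in range(136,288,15):
    c=np.where(m[r])[0]
    if len(c): print(r,c.min(),c.max(),end="; ")
print()
a,b=onz(w,(278.5,133),.144),onz(w,(278,290),.144)
print("handle",a,b,(a+b)/2,np.linalg.norm(a-b),np.degrees(np.arctan2(*(b-a)[1::-1])))
q=np.array([onz(w,p,.05) for p in((119,99),(451,99),(433,257),(138,257))])[:,:2]
print("box",q.mean(0),[np.linalg.norm(q[i]-q[i-1]).round(3) for i in range(4)],[np.degrees(np.arctan2(*(q[x]-q[y])[::-1])).round(1) for x,y in((1,0),(2,3))])
f=lambda p:np.array(p)/3.3+195
for n,pw,pt in(("h+x",(278,290),(584,62)),("h-x",(278.5,133),(607,203)),("boxA",(119,99),(760,207)),("boxB",(433,257),(392,97))): print(n,tri(w,pw,t,f(pt)).round(4))
c=q.mean(0); y=np.radians(100.2); Y=np.array([np.cos(y),np.sin(y)])
for n,p,z in(("bufL",(391,188),.066),("bufR",(183,188),.066),("sieveL",(361,123),.075),("sieveR",(199,123),.075),("sieveL",(355,250),.075),("sieveR",(205,252),.075)): print(n,((onz(w,p,z)[:2]-c)@Y).round(4))
E
```

```text
136 269 288; 151 269 309; 166 264 309; 181 250 306; 196 250 309; 211 269 309; 226 269 309; 241 269 287; 256 269 287; 271 269 287; 286 269 287; 
handle [ 0.49765825 -0.24089537  0.144     ] [ 0.61542021 -0.22085879  0.144     ] [ 0.55653923 -0.23087708  0.144     ] 0.11945435720195965 9.656103578949567
box [ 0.55402786 -0.22577805] [np.float64(0.155), np.float64(0.298), np.float64(0.155), np.float64(0.302)] [np.float64(100.1), np.float64(100.1)]
h+x [ 0.6128 -0.221   0.1483]
h-x [ 0.4987 -0.2408  0.1248]
boxA [ 0.5055 -0.3939  0.0314]
boxB [ 0.5995 -0.0667  0.0577]
bufL 0.0972
bufR -0.0942
sieveL 0.0642
sieveR -0.0733
sieveL 0.0657
sieveR -0.0762
```

>>> carry_out:
  motion: "0 -0.03 -0.014 0.15 0 0 0;0 -0.03 -0.014 0.3 0 0 0;0 -0.03 -0.014 0.4 0 0 0;0 -0.03 -0.014 0.463 0 0 0;0 -0.03 -0.014 0.463 0 0 0;0.5 -0.03 -0.014 0.463 0 0 0;0.7 -0.03 -0.014 0.463 0 0 0;0.8 -0.03 -0.014 0.463 0 0 0;1 -0.03 -0.014 0.463 0 0 0;1 -0.03 -0.014 0.463 0 0 0;1 -0.03 -0.014 0.463 0 0 0;1 -0.03 -0.014 0.463 0 0 0"

```text
clock: 3.65
eef_pos: [0.5569, -0.2316, 0.1416]
orientation: [-0.279, 3.129, -0.0]
wrist_force: [0.5, 0.7, 1.0]
grip_width: 0.0131
finger_force: 61.2
```

>>> carry_out:
  motion: "1 0 0.01 0 0 0 0;1 0 0.02 0 0 0 0;1 0 0.03 0 0 0 0;1 0 0.04 0 0 0 0;1 0 0.05 0 0 0 0;1 0 0.06 0 0 0 0;1 0 0.06 0 0 0 0"

```text
clock: 4.35
eef_pos: [0.5535, -0.2131, 0.1414]
orientation: [0.279, -3.129, -0.001]
wrist_force: [0.1, 0.7, 2.1]
grip_width: 0.0129
finger_force: 61.3
```

>>> carry_out:
  motion: "1 0 0.01 0 0 0 0;1 0 0.02 0 0 0 0;1 0 0.03 0 0 0 0;1 0 0.03 0 0 0 0"

```text
clock: 4.75
eef_pos: [0.5519, -0.2044, 0.1414]
orientation: [0.279, -3.129, -0.001]
wrist_force: [0.5, 2.1, 1.9]
grip_width: 0.013
finger_force: 61.3
```

>>> carry_out:
  motion: "1 0 0.01 0 0 0 0;1 0 0.01 0 0 0 0"

```text
clock: 4.95
eef_pos: [0.5515, -0.2016, 0.1414]
orientation: [0.279, -3.129, -0.001]
wrist_force: [0.6, 1.2, 2.4]
grip_width: 0.013
finger_force: 61.3
```

>>> carry_out:
  motion: "1 0 0.01 0 0 0 0;1 0 0.01 0 0 0 0"

```text
clock: 5.15
eef_pos: [0.551, -0.1986, 0.1414]
orientation: [0.279, -3.129, -0.001]
wrist_force: [0.7, 1.0, 2.0]
grip_width: 0.0128
finger_force: 61.3
```

>>> carry_out:
  motion: "1 0 0.007 0 0 0 0;1 0 0.007 0 0 0 0"

```text
clock: 5.35
eef_pos: [0.5506, -0.1968, 0.1414]
orientation: [-0.279, 3.129, 0.0]
wrist_force: [-0.4, -0.3, 1.2]
grip_width: 0.0131
finger_force: 61.3
```

>>> carry_out:
  motion: "1 0 0.007 0 0 0 0;1 0 0.007 0 0 0 0"

```text
clock: 5.55
eef_pos: [0.5503, -0.1949, 0.1414]
orientation: [-0.279, 3.129, -0.0]
wrist_force: [0.9, -3.3, 1.0]
grip_width: 0.0128
finger_force: 61.2
```

>>> carry_out:
  motion: "1 0 0.005 0 0 0 0;1 0 0.005 0 0 0 0"

```text
clock: 5.75
eef_pos: [0.5501, -0.1936, 0.1414]
orientation: [-0.279, 3.129, -0.001]
wrist_force: [1.8, -3.3, 0.9]
grip_width: 0.0132
finger_force: 61.1
```

>>> carry_out:
  motion: "1 0 0.005 0 0 0 0;1 0 0.005 0 0 0 0"

```text
clock: 5.95
eef_pos: [0.5499, -0.1923, 0.1414]
orientation: [-0.279, 3.129, -0.001]
wrist_force: [1.6, -6.4, 1.3]
grip_width: 0.0131
finger_force: 61.1
```

>>> carry_out:
  motion: "1 0 0.004 0 0 0 0;1 0 0.004 0 0 0 0"

```text
clock: 6.15
eef_pos: [0.5498, -0.1913, 0.1415]
orientation: [-0.279, 3.128, -0.002]
wrist_force: [1.0, -6.3, -0.3]
grip_width: 0.013
finger_force: 61.1
```

>>> carry_out:
  motion: "1 0 0.002 0 0 0 0;1 0 0.002 0 0 0 0"

```text
clock: 6.35
eef_pos: [0.5497, -0.1909, 0.1415]
orientation: [-0.279, 3.128, -0.002]
wrist_force: [1.1, -8.2, -0.1]
grip_width: 0.0128
finger_force: 61.1
```

>>> carry_out:
  motion: "1 0 -0.03 0 0 0 0;1 0 -0.08 0 0 0 0;1 0 -0.13 0 0 0 0;1 0 -0.165 0 0 0 0;1 0 -0.18 0 0 0 0;1 0 -0.18 0 0 0 0"

```text
clock: 6.95
eef_pos: [0.559, -0.2444, 0.1413]
orientation: [-0.277, 3.129, -0.001]
wrist_force: [0.2, -2.0, 2.0]
grip_width: 0.0128
finger_force: 61.3
```

>>> carry_out:
  motion: "1 0 -0.01 0 0 0 0;1 0 -0.01 0 0 0 0"

```text
clock: 7.15
eef_pos: [0.5595, -0.2463, 0.1414]
orientation: [0.279, -3.129, -0.0]
wrist_force: [-1.2, -1.5, 1.6]
grip_width: 0.013
finger_force: 61.3
```

>>> carry_out:
  motion: "1 0 -0.008 0 0 0 0;1 0 -0.008 0 0 0 0"

```text
clock: 7.35
eef_pos: [0.56, -0.2486, 0.1414]
orientation: [-0.279, 3.129, 0.0]
wrist_force: [-0.0, 0.1, 0.7]
grip_width: 0.0131
finger_force: 61.3
```

>>> carry_out:
  motion: "1 0 -0.008 0 0 0 0;1 0 -0.008 0 0 0 0"

```text
clock: 7.55
eef_pos: [0.5604, -0.2512, 0.1414]
orientation: [-0.279, 3.129, -0.0]
wrist_force: [-0.4, 0.4, 1.6]
grip_width: 0.0131
finger_force: 61.3
```

>>> carry_out:
  motion: "1 0 -0.007 0 0 0 0;1 0 -0.007 0 0 0 0"

```text
clock: 7.75
eef_pos: [0.5608, -0.2532, 0.1414]
orientation: [-0.279, 3.129, 0.0]
wrist_force: [-0.7, 0.8, 2.0]
grip_width: 0.0129
finger_force: 61.3
```

>>> carry_out:
  motion: "1 0 -0.007 0 0 0 0;1 0 -0.007 0 0 0 0"

```text
clock: 7.95
eef_pos: [0.5611, -0.2551, 0.1414]
orientation: [0.279, -3.129, -0.001]
wrist_force: [-0.7, 2.6, 1.8]
grip_width: 0.0129
finger_force: 61.4
```

>>> carry_out:
  motion: "1 0 -0.004 0 0 0 0;1 0 -0.004 0 0 0 0"

```text
clock: 8.15
eef_pos: [0.5612, -0.2561, 0.1414]
orientation: [0.279, -3.129, -0.001]
wrist_force: [-0.8, 4.8, 2.6]
grip_width: 0.0127
finger_force: 61.4
```

>>> carry_out:
  motion: "1 0 -0.005 0 0 0 0;1 0 -0.005 0 0 0 0"

```text
clock: 8.35
eef_pos: [0.5615, -0.2575, 0.1414]
orientation: [0.279, -3.129, -0.001]
wrist_force: [-1.2, 5.5, 2.8]
grip_width: 0.0129
finger_force: 61.5
```

>>> carry_out:
  motion: "1 0 -0.005 0 0 0 0;1 0 -0.005 0 0 0 0"

```text
clock: 8.55
eef_pos: [0.5617, -0.2588, 0.1413]
orientation: [0.279, -3.129, -0.002]
wrist_force: [-0.4, 6.8, 3.2]
grip_width: 0.0126
finger_force: 61.5
```

>>> carry_out:
  motion: "1 0 -0.004 0 0 0 0;1 0 -0.004 0 0 0 0"

```text
clock: 8.75
eef_pos: [0.5618, -0.2597, 0.1413]
orientation: [0.279, -3.128, -0.002]
wrist_force: [-1.8, 8.3, 3.1]
grip_width: 0.0128
finger_force: 61.6
```

```bash
python3 - <<'E'
from h import *
s=robot.read_state(); print(s["clock"],s["eef_pos"],np.round(s["wrist_force"],2))
np.save("w2.npy",np.r_[s["eef_pos"],s["orientation"]])
cv2.imwrite("pics/w2.png",imaging.get_image("wrist")[:,:,::-1])
F=[]
for i in range(4): imaging.get_image("wrist"); F.append(robot.read_state()["wrist_force"])
print(np.mean(F,0))
E
```

```text
8.75 [ 0.56183867 -0.25971811  0.14132444] [-1.81  8.26  3.14]
[-1.54161729  8.14244694  3.61252294]
```

View pics/w2.png

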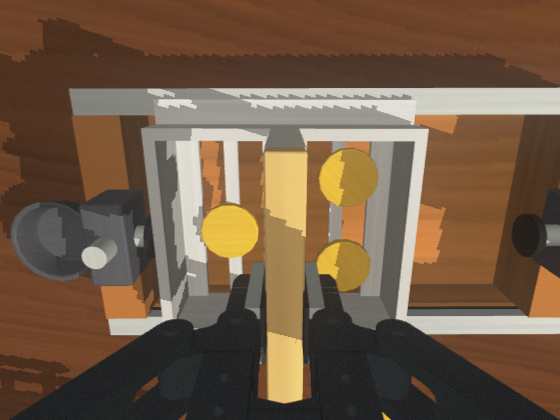

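>>> carry_out:
  motion: "1 0 0.08 0 0 0 0;1 0 0.16 0 0 0 0;1 0 0.205 0 0 0 0;1 0 0.222 0 0 0 0;1 0 0.232 0 0 0 0;1 0 0.232 0 0 0 0"

```text
clock: 9.6
eef_pos: [0.5502, -0.1928, 0.1416]
orientation: [-0.279, 3.128, -0.002]
wrist_force: [0.1, -4.7, 2.7]
grip_width: 0.013
finger_force: 61.4
```

>>> carry_out:
  motion: "1 0 -0.08 0 0 0 0;1 0 -0.16 0 0 0 0;1 0 -0.205 0 0 0 0;1 0 -0.222 0 0 0 0;1 0 -0.232 0 0 0 0;1 0 -0.232 0 0 0 0"

```text
clock: 10.2
eef_pos: [0.5617, -0.2596, 0.1411]
orientation: [0.278, -3.128, -0.003]
wrist_force: [-1.5, 5.9, 2.6]
grip_width: 0.0127
finger_force: 61.5
```

>>> carry_out:
  motion: "1 0 0.08 0 0 0 0;1 0 0.16 0 0 0 0;1 0 0.205 0 0 0 0;1 0 0.225 0 0 0 0;1 0 0.237 0 0 0 0;1 0 0.24 0 0 0 0;1 0 0.24 0 0 0 0"

```text
clock: 10.9
eef_pos: [0.5497, -0.1908, 0.1415]
orientation: [-0.279, 3.128, -0.002]
wrist_force: [-0.7, -6.4, 2.2]
grip_width: 0.013
finger_force: 61.3
```

>>> carry_out:
  motion: "1 0 -0.08 0 0 0 0;1 0 -0.16 0 0 0 0;1 0 -0.205 0 0 0 0;1 0 -0.225 0 0 0 0;1 0 -0.238 0 0 0 0;1 0 -0.241 0 0 0 0;1 0 -0.241 0 0 0 0"

```text
clock: 11.6
eef_pos: [0.5616, -0.2595, 0.1411]
orientation: [0.279, -3.128, -0.003]
wrist_force: [-1.5, 6.0, 3.3]
grip_width: 0.0132
finger_force: 61.5
```

>>> carry_out:
  motion: "1 0 -0.005 0 0 0 0;1 0 -0.005 0 0 0 0"

```text
clock: 11.8
eef_pos: [0.5618, -0.2605, 0.1411]
orientation: [0.279, -3.127, -0.004]
wrist_force: [-2.3, 8.1, 4.1]
grip_width: 0.0131
finger_force: 61.6
```

>>> carry_out:
  motion: "1 0 0.08 0 0 0 0;1 0 0.16 0 0 0 0;1 0 0.21 0 0 0 0;1 0 0.235 0 0 0 0;1 0 0.248 0 0 0 0;1 0 0.249 0 0 0 0;1 0 0.249 0 0 0 0"

```text
clock: 12.5
eef_pos: [0.5495, -0.1896, 0.1415]
orientation: [-0.28, 3.128, -0.002]
wrist_force: [-0.0, -6.9, 1.1]
grip_width: 0.0128
finger_force: 61.2
```

>>> carry_out:
  motion: "1 0 -0.08 0 0 0 0;1 0 -0.16 0 0 0 0;1 0 -0.21 0 0 0 0;1 0 -0.235 0 0 0 0;1 0 -0.247 0 0 0 0;1 0 -0.25 0 0 0 0;1 0 -0.25 0 0 0 0"

```text
clock: 13.2
eef_pos: [0.5619, -0.2611, 0.1411]
orientation: [0.279, -3.128, -0.004]
wrist_force: [-1.5, 7.1, 3.7]
grip_width: 0.0126
finger_force: 61.5
```

```bash
python3 - <<'E'
from h import *
s=robot.read_state(); print(s["clock"],s["eef_pos"],np.round(s["wrist_force"],2))
a=imaging.get_image("top")[195:290,305:435]; b=imaging.get_image("side")[240:350,240:380]
k=lambda i:cv2.resize(i[:,:,::-1],(400,300),interpolation=cv2.INTER_CUBIC)
w=imaging.get_image("wrist")[:,:,::-1]
cv2.imwrite("pics/w3.png",np.hstack([np.vstack([k(a),k(b)]),cv2.resize(w[70:340,90:450],(400,600//2*1))if 0 else cv2.resize(w[60:360,90:490],(400,600),)]))
E
```

```text
13.2 [ 0.56194158 -0.26111458  0.14107548] [-1.47  7.13  3.73]
```

View pics/w3.png

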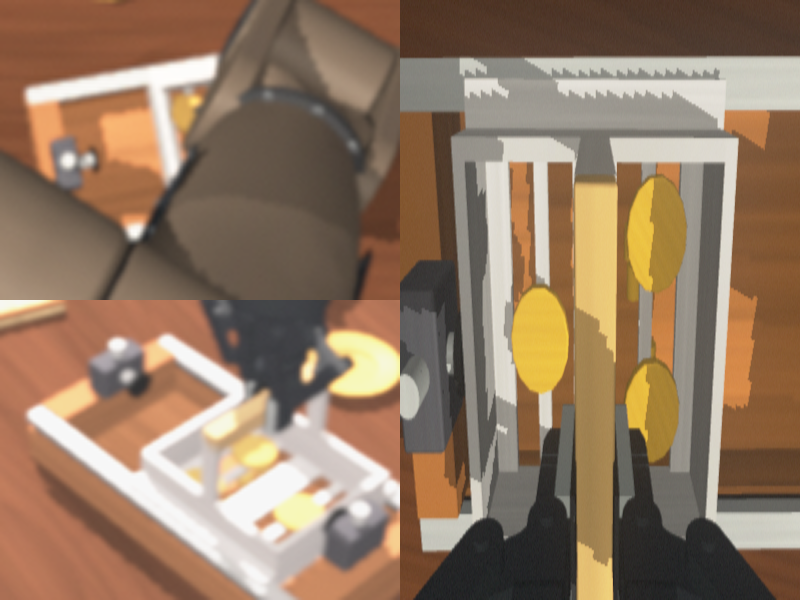

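>>> carry_out:
  motion: "1 0 0.09 0 0 0 0;1 0 0.18 0 0 0 0;1 0 0.22 0 0 0 0;1 0 0.24 0 0 0 0;1 0 0.253 0 0 0 0;1 0 0.253 0 0 0 0;1 0 0.16 0 0 0 0;1 0 0.07 0 0 0 0;1 0 0.03 0 0 0 0;1 0 0.01 0 0 0 0;1 0 0 0 0 0 0;1 0 0 0 0 0 0"

```text
clock: 14.55
eef_pos: [0.562, -0.2613, 0.1411]
orientation: [0.278, -3.128, -0.004]
wrist_force: [-0.1, 7.2, 3.3]
grip_width: 0.0131
finger_force: 61.6
```

>>> carry_out:
  motion: "1 0 0.1 0 0 0 0;1 0 0.2 0 0 0 0;1 0 0.22 0 0 0 0;1 0 0.24 0 0 0 0;1 0 0.253 0 0 0 0;1 0 0.253 0 0 0 0;1 0 0.15 0 0 0 0;1 0 0.05 0 0 0 0;1 0 0.03 0 0 0 0;1 0 0.01 0 0 0 0;1 0 0 0 0 0 0;1 0 0 0 0 0 0"

```text
clock: 15.75
eef_pos: [0.562, -0.2613, 0.1411]
orientation: [0.278, -3.128, -0.004]
wrist_force: [-0.7, 7.6, 3.5]
grip_width: 0.0129
finger_force: 61.6
```

>>> carry_out:
  motion: "1 0 0.05 0 0 0 0;1 0 0.1 0 0 0 0;1 0 0.13 0 0 0 0;1 0 0.13 0 0 0 0;1 0 0.13 0 0 0 0"

```text
clock: 16.25
eef_pos: [0.5556, -0.2236, 0.1415]
orientation: [0.28, -3.129, -0.0]
wrist_force: [-1.3, 2.3, 2.1]
grip_width: 0.0134
finger_force: 61.3
```

```bash
python3 - <<'E'
from h import *
w=imaging.get_image("wrist")[:,:,::-1]; b=imaging.get_image("side")[:,:,::-1]
k=lambda i,z:cv2.resize(i,z,interpolation=cv2.INTER_CUBIC)
cv2.imwrite("pics/w4full.png",w); cv2.imwrite("pics/s4full.png",b)
cv2.imwrite("pics/w4.png",np.vstack([k(w[120:320,130:430],(600,400)),k(b[265:345,260:380],(300,200)).repeat(2,1) if 0 else k(b[265:340,260:385],(600,200))]))
E
```

```text
(no output)
```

View pics/w4.png

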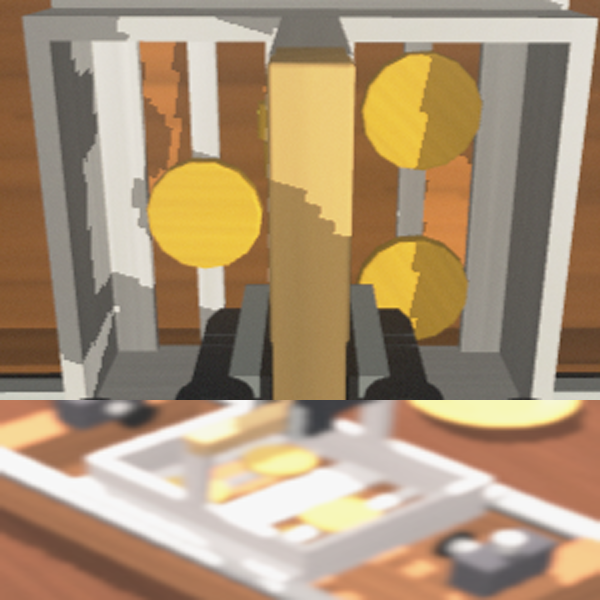

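>>> carry_out:
  motion: "0.6 0 0 0 0 0 0;0.3 0 0 0 0 0 0;0.2 0 0 0 0 0 0;0 0 0 0 0 0 0;0 0 0 -0.15 0 0 0;0 0 0 -0.3 0 0 0;0 0 0.15 -0.45 0 0 0;0 0 0.3 -0.5 0 0 0;0 0 0.3 -0.5 0 0 0;0 0 0.3 -0.5 0 0 0"

```text
clock: 17.35
eef_pos: [0.5396, -0.1345, 0.2924]
orientation: [-0.282, 3.127, -0.001]
wrist_force: [0.4, -0.3, -0.6]
grip_width: 0.0851
finger_force: 0.0
```

```bash
python3 - <<'E'
from h import *
s=robot.read_state(); print(s["clock"],s["eef_pos"],s["wrist_force"]); np.save("w5.npy",np.r_[s["eef_pos"],s["orientation"]])
cv2.imwrite("pics/w5.png",imaging.get_image("wrist")[:,:,::-1])
E
```

```text
17.35 [ 0.53961754 -0.13448179  0.29235972] [ 0.43170846 -0.32143685 -0.5715483 ]
```

>>> carry_out:
  motion: "0 0 -0.16 0 0 0 0;0 0 -0.32 0 0 0 0;0 0 -0.48 0 0 0 0;0 0 -0.6 0 0 0 0;0 0 -0.6 0 0 0 0;0 0 -0.6 0 0 0 0"

```text
clock: 18.0
eef_pos: [0.5708, -0.3146, 0.2893]
orientation: [0.275, -3.127, -0.003]
wrist_force: [-0.1, 0.1, 0.0]
grip_width: 0.0856
finger_force: 0.0
```

```bash
python3 - <<'E'
from h import *
s=robot.read_state(); print(s["clock"],s["eef_pos"],s["wrist_force"]); np.save("w6.npy",np.r_[s["eef_pos"],s["orientation"]])
b=imaging.get_image("wrist")[:,:,::-1]; cv2.imwrite("pics/w6.png",b); a=cv2.imread("pics/w5.png")
out=[]
for im,n in((a,"w5"),(b,"w6")):
    v=np.load(n+".npy"); c=cam("wrist",dict(eef_pos=v[:3],orientation=v[3:]))
    X=np.array([.5556,-.2236,.045]); q=c[0]@(c[1].T@(X-c[2])); u=(q[:2]/q[2]).astype(int); print(u)
    x0=np.clip(u[0]-100,0,360); y0=np.clip(u[1]-130,0,170)
    out.append(cv2.resize(im[y0:y0+250,x0:x0+200],(400,500),interpolation=cv2.INTER_CUBIC)); print(x0,y0)
cv2.imwrite("pics/w56.png",np.hstack(out))
E
```

```text
18.0 [ 0.57080743 -0.31458396  0.28927041] [-0.14543582  0.11353563  0.00660253]
[193 171]
93 41
[376 173]
276 43
```

View pics/w56.png

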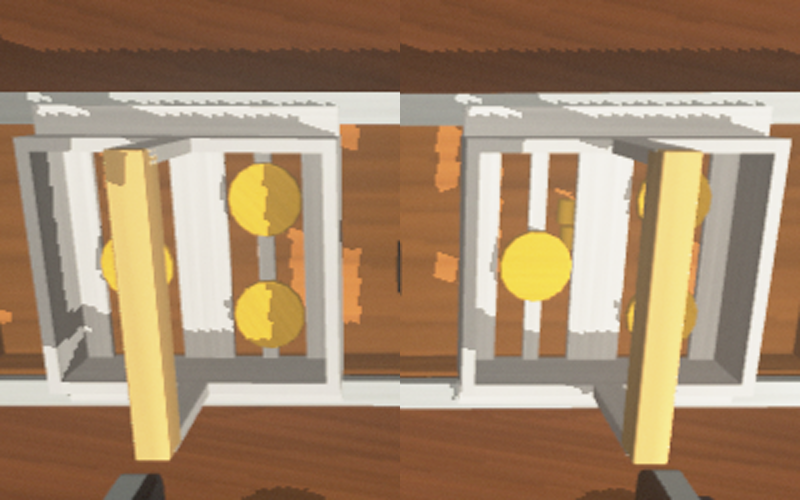

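```bash
python3 - <<'E'
from h import *
C=[]
for n in("w5","w6"):
    v=np.load(n+".npy"); C.append(cam("wrist",dict(eef_pos=v[:3],orientation=v[3:])))
g=lambda p:np.array(p)/2+[93,41]; k=lambda p:(np.array(p)-[400,0])/2+[276,43]
# top-face corners midpoints
A=tri(C[0],g((122,151)),C[1],k((682,152))); B=tri(C[0],g((152,460)),C[1],k((651,463)))
print(A,B,(A+B)/2,np.linalg.norm(A-B),np.degrees(np.arctan2(*(B-A)[1::-1])))
s=robot.read_state()
mv((.5556,-.2236,.25),100.15,s); mv((.5556,-.2236,.1415),100.15,s)
E
```

```text
[ 0.49604466 -0.2345798   0.14463428] [ 0.61272218 -0.21386535  0.14623242] [ 0.55438342 -0.22422258  0.14543335] 0.1185128191361813 10.06716347501435
move [-0.0025  0.3037  0.1333] [ 0.0034 -0.0032 -0.0015] dist 0.1
move [-0.0031  0.3031  0.495 ] [ 0.0034 -0.0032 -0.0015] dist 0.174
```

>>> carry_out:
  motion: "0 0 0.16 0.05 0 0 0;0 0 0.303 0.13 0 0 0;0 0 0.303 0.2 0 0 0;0 0 0.303 0.3 0 0 0;0 0 0.303 0.4 0 0 0;0 0 0.303 0.47 0 0 0;0 0 0.303 0.492 0 0 0;0.5 0 0.303 0.492 0 0 0;0.7 0 0.303 0.492 0 0 0;0.8 0 0.303 0.492 0 0 0;1 0 0.303 0.492 0 0 0;1 0 0.303 0.492 0 0 0;1 0 0.303 0.492 0 0 0;1 0 0.303 0.492 0 0 0"

```text
clock: 19.45
eef_pos: [0.5555, -0.2234, 0.1441]
orientation: [-0.279, 3.129, -0.0]
wrist_force: [1.3, -0.3, 0.8]
grip_width: 0.0129
finger_force: 60.8
```

>>> carry_out:
  motion: "1 0 0.05 0 0 0 0;1 0 0.09 0 0 0 0;1 0 0.105 0 0 0 0;1 0 0.113 0 0 0 0;1 0 0.115 0 0 0 0;1 0 0.115 0 0 0 0"

```text
clock: 20.05
eef_pos: [0.5496, -0.1898, 0.1441]
orientation: [-0.28, 3.128, -0.003]
wrist_force: [0.8, -7.7, 0.8]
grip_width: 0.0132
finger_force: 60.7
```

>>> carry_out:
  motion: "1 0 0.005 0 0 0 0;1 0 0.005 0 0 0 0"

```text
clock: 20.25
eef_pos: [0.5494, -0.1886, 0.1441]
orientation: [-0.28, 3.128, -0.003]
wrist_force: [0.3, -8.9, 0.8]
grip_width: 0.0133
finger_force: 60.8
```

>>> carry_out:
  motion: "1 0 -0.1 0 0 0 0;1 0 -0.19 0 0 0 0;1 0 -0.22 0 0 0 0;1 0 -0.238 0 0 0 0;1 0 -0.245 0 0 0 0;1 0 -0.245 0 0 0 0"

```text
clock: 20.85
eef_pos: [0.5616, -0.2585, 0.1436]
orientation: [0.279, -3.128, -0.003]
wrist_force: [-0.9, 4.7, 3.0]
grip_width: 0.0128
finger_force: 61.0
```

>>> carry_out:
  motion: "1 0 -0.007 0 0 0 0;1 0 -0.007 0 0 0 0"

```text
clock: 21.05
eef_pos: [0.5618, -0.26, 0.1436]
orientation: [0.28, -3.127, -0.004]
wrist_force: [-1.6, 6.5, 3.4]
grip_width: 0.0132
finger_force: 61.1
```

>>> carry_out:
  motion: "1 0 -0.005 0 0 0 0;1 0 -0.005 0 0 0 0"

```text
clock: 21.25
eef_pos: [0.562, -0.2612, 0.1436]
orientation: [0.28, -3.127, -0.005]
wrist_force: [-1.3, 9.4, 4.5]
grip_width: 0.0128
finger_force: 61.2
```

>>> carry_out:
  motion: "1 0 0.05 0 0 0 0;1 0 0.1 0 0 0 0;1 0 0.125 0 0 0 0;1 0 0.125 0 0 0 0;1 0 0.125 0 0 0 0"

```text
clock: 21.75
eef_pos: [0.5561, -0.2263, 0.1439]
orientation: [0.28, -3.129, -0.0]
wrist_force: [-0.2, 1.6, 2.2]
grip_width: 0.0126
finger_force: 60.9
```

```bash
python3 - <<'E'
from h import *
v=np.load("w5.npy"); c=cam("wrist",dict(eef_pos=v[:3],orientation=v[3:]))
im=cv2.imread("pics/w5.png")
def proj(X): q=c[0]@(c[1].T@(np.array(X)-c[2])); return q[:2]/q[2]
y=np.radians(-7.4); ex=np.array([np.cos(y),np.sin(y)]); ey=np.array([-ex[1],ex[0]]); r=np.array([.5146,.1589])
for a,b in((-.067,-.077),(.067,-.077),(-.067,.077),(-.073,-.083),(.073,-.083)):
    p=r+a*ex+b*ey; print(a,b,proj([*p,.014 if abs(a)>.07 else .01]).round(0))
hsv=cv2.cvtColor(im,cv2.COLOR_BGR2HSV)
for row in range(60,300,30): print(row,[tuple(int(q) for q in hsv[row,x]) for x in range(420,560,20)])
E
```

```text
-0.067 -0.077 [516. 108.]
0.067 -0.077 [459. 223.]
-0.067 0.077 [644. 153.]
-0.073 -0.083 [516. 101.]
0.073 -0.083 [453. 228.]
60 [(12, 166, 134), (12, 161, 128), (12, 159, 130), (13, 167, 131), (13, 168, 129), (12, 163, 130), (11, 159, 128)]
90 [(11, 155, 122), (11, 158, 123), (12, 154, 124), (12, 159, 125), (11, 163, 130), (11, 151, 123), (12, 154, 131)]
120 [(11, 165, 125), (11, 169, 121), (12, 158, 123), (12, 160, 124), (12, 142, 95), (25, 100, 243), (25, 97, 244)]
150 [(12, 164, 129), (12, 163, 125), (11, 156, 126), (13, 154, 96), (14, 171, 222), (25, 97, 245), (26, 97, 245)]
180 [(13, 167, 131), (11, 158, 134), (13, 154, 98), (14, 159, 148), (25, 98, 244), (26, 96, 245), (25, 98, 244)]
210 [(11, 155, 120), (12, 158, 129), (19, 118, 132), (26, 92, 245), (26, 94, 246), (25, 96, 245), (25, 104, 243)]
240 [(12, 154, 121), (12, 154, 116), (12, 155, 123), (12, 155, 128), (15, 171, 224), (26, 99, 244), (26, 97, 245)]
270 [(12, 158, 126), (12, 169, 136), (13, 162, 121), (13, 160, 124), (11, 155, 130), (12, 161, 136), (12, 158, 129)]
```

```bash
python3 - <<'E'
from h import *
v=np.load("w5.npy"); c=cam("wrist",dict(eef_pos=v[:3],orientation=v[3:]))
im=cv2.imread("pics/w5.png"); hsv=cv2.cvtColor(im,cv2.COLOR_BGR2HSV)
y=np.radians(-7.4); ex=np.array([np.cos(y),np.sin(y)]); ey=np.array([-ex[1],ex[0]]); r=np.array([.5146,.1589])
for n,m,z in(("top face",cv2.inRange(hsv,(8,60,190),(32,255,255)),.014),("floor",cv2.inRange(hsv,(22,60,200),(32,135,255)),.006)):
    m[:,:440]=0; m[:80]=0; m[290:]=0
    k=max(cv2.findContours(m,0,1)[0],key=cv2.contourArea)
    P=np.array([onz(c,p[0],z)[:2]-r for p in k if p[0][0]<555]); L=P@np.stack([ex,ey],1)
    a=cv2.approxPolyDP(k,4,True)[:,0]; print(n,a.tolist())
    print(" local corners",[((onz(c,p,z)[:2]-r)@np.stack([ex,ey],1)).round(4).tolist() for p in a])
    print(" ymin edge",np.median(L[(abs(L[:,0])<.05)&(L[:,1]<-.06)],0)," xmax",np.percentile(L[:,0],[1,99]).round(4))
s=robot.read_state(); print(s["clock"],s["eef_pos"])
E
```

```text
top face [[521, 102], [457, 228], [559, 261], [558, 256], [463, 225], [559, 254], [559, 116]]
 local corners [[-0.0734, -0.0772], [0.0718, -0.0791], [0.0732, 0.0527], [0.0679, 0.0483], [0.0665, -0.0742], [0.0653, 0.0481], [-0.0728, -0.033]]
 ymin edge [-0.0016418  -0.07828972]  xmax [-0.0738  0.073 ]
floor [[523, 110], [465, 222], [559, 253], [559, 124]]
 local corners [[-0.068, -0.0665], [0.064, -0.0688], [0.0657, 0.0547], [-0.0667, -0.0231]]
 ymin edge [-0.00172604 -0.06760569]  xmax [-0.0677  0.0668]
21.75 [ 0.55605201 -0.22631065  0.14387943]
```

>>> carry_out:
  motion: "1 0 0 -0.01 0 0 0;1 0 0 -0.03 0 0 0;1 0 0 -0.06 0 0 0;1 0 0 -0.1 0 0 0;1 0 0 -0.16 0 0 0;1 0 0 -0.22 0 0 0;1 0 0 -0.28 0 0 0;1 0 0 -0.32 0 0 0;1 0 0 -0.33 0 0 0;1 0 0 -0.33 0 0 0;1 0 0 -0.33 0 0 0"

```text
clock: 22.85
eef_pos: [0.5557, -0.2267, 0.242]
orientation: [0.279, -3.128, -0.001]
wrist_force: [-0.1, 0.2, -8.0]
grip_width: 0.0126
finger_force: 59.5
```

```bash
python3 - <<'E'
from h import *
s=robot.read_state(); print(s["clock"],s["eef_pos"],s["wrist_force"],s["ft_torque"])
a=mv((.54,-.02,.24),91,s); mv((.5157,.1624,.24),82.3,Rc=a[0],pc=a[1])
im=imaging.get_image("side")[:,:,::-1]; cv2.imwrite("pics/s6.png",im)
im=imaging.get_image("wrist")[:,:,::-1]; cv2.imwrite("pics/w7.png",im)
E
```

```text
22.85 [ 0.55568336 -0.22665841  0.24198107] [-0.1366931   0.16374711 -7.97649015] [0.0004799  0.00230734 0.01676881]
move [-0.0703  0.6873  0.0072] [ 0.0017 -0.0022  0.3204] dist 0.207
move [0.0704 0.6093 0.    ] [0.     0.     0.3037] dist 0.184
```

>>> carry_out:
  motion: "1 -0.005 0.03 0 0 0 0.01;1 -0.01 0.09 0 0 0 0.04;1 -0.018 0.17 0 0 0 0.08;1 -0.026 0.25 0 0 0 0.12;1 -0.034 0.33 0 0 0 0.16;1 -0.042 0.41 0 0 0 0.2;1 -0.05 0.49 0 0 0 0.24;1 -0.06 0.57 0 0 0 0.28;1 -0.066 0.64 0 0 0 0.31;1 -0.07 0.68 0 0 0 0.32;1 -0.07 0.687 0 0 0 0.32;1 -0.07 0.687 0 0 0 0.32"

```text
clock: 24.15
eef_pos: [0.5403, -0.0202, 0.2428]
orientation: [-0.029, 3.141, -0.0]
wrist_force: [-0.5, 0.6, -7.9]
grip_width: 0.013
finger_force: 59.5
```

>>> carry_out:
  motion: "1 0 0.03 0 0 0 0.01;1 0.01 0.09 0 0 0 0.04;1 0.018 0.17 0 0 0 0.08;1 0.026 0.25 0 0 0 0.12;1 0.036 0.33 0 0 0 0.16;1 0.045 0.41 0 0 0 0.2;1 0.055 0.49 0 0 0 0.24;1 0.065 0.56 0 0 0 0.28;1 0.07 0.6 0 0 0 0.3;1 0.07 0.61 0 0 0 0.303;1 0.07 0.61 0 0 0 0.303;1 0.07 0.61 0 0 0 0.303"

```text
clock: 25.35
eef_pos: [0.5162, 0.1617, 0.2427]
orientation: [-0.211, -3.134, 0.0]
wrist_force: [1.0, 0.3, -7.5]
grip_width: 0.0127
finger_force: 59.5
```

```bash
python3 - <<'E'
from h import *
s=robot.read_state(); print(s["clock"],s["eef_pos"]); np.save("w8.npy",np.r_[s["eef_pos"],s["orientation"]])
mv((.5157,.1624,.125),82.3,s)
a=imaging.get_image("wrist")[:,:,::-1]; b=imaging.get_image("side")[:,:,::-1]; t=imaging.get_image("top")[:,:,::-1]
for n,i in(("w8",a),("s8",b),("t8",t)): cv2.imwrite(f"pics/{n}.png",i)
c=cam("wrist",s)
def proj(c,X): q=c[0]@(c[1].T@(np.array(X)-c[2])); return (q[:2]/q[2]).round(0)
y=np.radians(-7.7); ex=np.array([np.cos(y),np.sin(y)]); ey=np.array([-ex[1],ex[0]])
for nm,cc in(("wrist",c),("side",cam("side"))):
  for A,B in((-.073,-.083),(.073,-.083),(.073,.083),(-.073,.083)): print(nm,A,B,proj(cc,[*(np.array([.515,.1624])+A*ex+B*ey),.014]))
k=lambda i:cv2.resize(i,(400,300))
cv2.imwrite("pics/m8.png",np.hstack([a[:420,:400] if 0 else cv2.resize(a,(450,338)),cv2.resize(b[150:300,130:330],(350,338))]) if 1 else 0)
E
```

```text
25.35 [0.51619565 0.16170462 0.24273459]
move [0.0019 0.0021 0.3924] [-0.0003 -0.      0.0002] dist 0.118
wrist -0.073 -0.083 [192.  95.]
wrist 0.073 -0.083 [203. 246.]
wrist 0.073 0.083 [367. 245.]
wrist -0.073 0.083 [378.  94.]
side -0.073 -0.083 [210. 253.]
side 0.073 -0.083 [262. 239.]
side 0.073 0.083 [241. 208.]
side -0.073 0.083 [193. 219.]
```

View pics/m8.png

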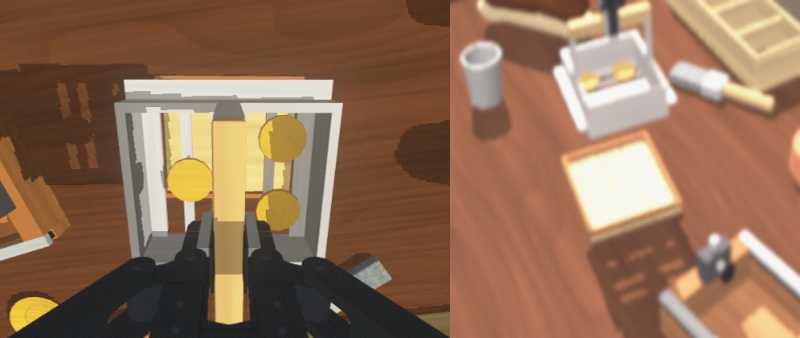

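```bash
python3 - <<'E'
from h import *
v=np.load("w8.npy"); c=cam("wrist",dict(eef_pos=v[:3],orientation=v[3:]))
im=cv2.imread("pics/w8.png"); hsv=cv2.cvtColor(im,cv2.COLOR_BGR2HSV)
y=np.radians(-7.7); E2=np.array([[np.cos(y),-np.sin(y)],[np.sin(y),np.cos(y)]]); r=np.array([.515,.1624])
for row in range(90,100):
    k=np.where((hsv[row,:,2]>175)&(hsv[row,:,1]>120))[0]
    if len(k): print(row,k.min(),k.max(),len(k),[((onz(c,(x,row),.014)[:2]-r)@E2).round(4).tolist() for x in(k.min(),k.max())])
# side view: tray corners
s=cam("side"); im=cv2.imread("pics/s8.png"); hsv=cv2.cvtColor(im,cv2.COLOR_BGR2HSV)
m=cv2.inRange(hsv,(8,30,170),(35,200,255)); m[:195]=0; m[265:]=0; m[:,:170]=0; m[:,285:]=0
k=max(cv2.findContours(m,0,1)[0],key=cv2.contourArea); a=cv2.approxPolyDP(k,3,True)[:,0]
for p in a: print("side",p,((onz(s,p,.014)[:2]-r)@E2).round(4))
E
```

```text
94 199 271 51 [[-0.0735, -0.0768], [-0.0734, -0.0127]]
95 199 378 180 [[-0.0726, -0.0769], [-0.0725, 0.0826]]
96 203 378 176 [[-0.0718, -0.0734], [-0.0716, 0.0827]]
97 203 378 176 [[-0.0709, -0.0734], [-0.0708, 0.0828]]
98 216 377 162 [[-0.07, -0.0619], [-0.0699, 0.0819]]
side [179 195] [-0.0785  0.2272]
side [198 215] [-0.0546  0.0979]
side [192 220] [-0.0771  0.0806]
side [210 256] [-0.0772 -0.0954]
side [263 241] [ 0.0713 -0.093 ]
side [248 211] [0.0848 0.0576]
side [284 251] [ 0.1054 -0.1549]
side [284 236] [ 0.1317 -0.0959]
side [279 228] [ 0.134  -0.0567]
side [284 229] [ 0.1448 -0.0666]
side [284 204] [0.196  0.0482]
side [277 197] [0.1923 0.0924]
side [258 195] [0.1436 0.1269]
side [252 201] [0.1147 0.1029]
side [211 211] [-0.0142  0.1022]
side [201 205] [-0.0321  0.1451]
side [196 195] [-0.0307  0.2055]
```

>>> carry_out:
  motion: "1 0.002 0.002 0.05 0 0 0;1 0.002 0.002 0.13 0 0 0;1 0.002 0.002 0.21 0 0 0;1 0.002 0.002 0.29 0 0 0;1 0.002 0.002 0.34 0 0 0;1 0.002 0.002 0.37 0 0 0;1 0.002 0.002 0.38 0 0 0;1 0.002 0.002 0.39 0 0 0;1 0.002 0.002 0.395 0 0 0;1 0.002 0.002 0.4 0 0 0;1 0.002 0.002 0.405 0 0 0;1 0.002 0.002 0.41 0 0 0;1 0.002 0.002 0.41 0 0 0"

```text
clock: 26.8
eef_pos: [0.5155, 0.1631, 0.1198]
orientation: [-0.21, -3.135, -0.0]
wrist_force: [-0.2, 0.4, -7.5]
grip_width: 0.0127
finger_force: 59.5
```

>>> carry_out:
  motion: "1 0 0 0.003 0 0 0;1 0 0 0.006 0 0 0;1 0 0 0.009 0 0 0;1 0 0 0.009 0 0 0"

```text
clock: 27.2
eef_pos: [0.5154, 0.1631, 0.117]
orientation: [-0.21, -3.134, -0.0]
wrist_force: [0.6, -0.7, -8.4]
grip_width: 0.0126
finger_force: 59.5
```

>>> carry_out:
  motion: "1 0 0 0.002 0 0 0;1 0 0 0.004 0 0 0;1 0 0 0.005 0 0 0;1 0 0 0.005 0 0 0"

```text
clock: 27.6
eef_pos: [0.5155, 0.163, 0.1157]
orientation: [0.21, 3.134, 0.0]
wrist_force: [-0.8, -0.8, -6.4]
grip_width: 0.0129
finger_force: 59.6
```

>>> carry_out:
  motion: "1 0 0 0.002 0 0 0;1 0 0 0.003 0 0 0;1 0 0 0.003 0 0 0"

```text
clock: 27.9
eef_pos: [0.5156, 0.163, 0.1156]
orientation: [0.21, 3.134, 0.0]
wrist_force: [-3.5, -2.1, 5.7]
grip_width: 0.013
finger_force: 61.5
```

>>> carry_out:
  motion: "1 0 0 -0.003 0 0 0;0.6 0 0 -0.003 0 0 0;0.3 0 0 -0.003 0 0 0;0.2 0 0 -0.003 0 0 0;0 0 0 -0.003 0 0 0;0 0 0 -0.003 0 0 0;0 0 0 -0.08 0 0 0;0 0 0 -0.18 0 0 0;0 0 0 -0.3 0 0 0;0 0 0 -0.45 0 0 0;0 0 0 -0.5 0 0 0;0 0 0 -0.5 0 0 0;0 0 0 -0.5 0 0 0"

```text
clock: 29.2
eef_pos: [0.5152, 0.163, 0.2641]
orientation: [-0.21, -3.134, 0.0]
wrist_force: [-1.2, -1.3, -1.2]
grip_width: 0.0851
finger_force: 0.0
```

```bash
python3 - <<'E'
from h import *
s=robot.read_state(); print(s["clock"],s["eef_pos"],s["wrist_force"])
a=imaging.get_image("wrist")[:,:,::-1]; t=imaging.get_image("top")[:,:,::-1]; cv2.imwrite("pics/w9.png",a); cv2.imwrite("pics/t9.png",t)
c=cam("wrist",s); hsv=cv2.cvtColor(a,cv2.COLOR_BGR2HSV)
# handle (top z .115)
m=cv2.inRange(hsv,(15,60,120),(28,200,255)); n,l,st,ce=cv2.connectedComponentsWithStats(m)
for i in range(1,n):
    if st[i,4]>300: print("yellow",st[i],ce[i].round(0),onz(c,ce[i],.04).round(3))
# tray / pins in box from top image
T=cam("top"); h=cv2.cvtColor(t,cv2.COLOR_BGR2HSV)
m=cv2.inRange(h,(18,110,150),(32,255,255)); n,l,st,ce=cv2.connectedComponentsWithStats(m)
for i in range(1,n):
    p=onz(T,ce[i],.011)
    if abs(p[0]-.553)<.12 and -.4<p[1]<-.05: print("box yellow",st[i],p.round(3))
E
```

```text
29.2 [0.51516063 0.16297122 0.26410187] [-1.15734854 -1.26741512 -1.17057786]
yellow [ 275  115   19  157 2961] [284. 193.] [0.53 0.16 0.04]
yellow [ 233  118   40  102 3163] [253. 169.] [0.503 0.134 0.04 ]
yellow [ 297  118   47  102 3788] [318. 168.] [0.51  0.195 0.04 ]
yellow [357 135  12 104 413] [362. 185.] [0.532 0.234 0.04 ]
yellow [  0 174  32  54 610] [ 12. 202.] [ 0.504 -0.1    0.04 ]
yellow [329 362  66  39 941] [365. 382.] [0.763 0.222 0.04 ]
yellow [368 391  34  27 528] [382. 402.] [0.794 0.239 0.04 ]
box yellow [361 225   5  12  38] [ 0.587 -0.216  0.011]
box yellow [367 240   6  11  38] [ 0.545 -0.236  0.011]
box yellow [366 251   4   6  19] [ 0.52  -0.228  0.011]
```

```bash
python3 - <<'E'
from h import *
s=robot.read_state(); c=cam("wrist",s)
p=onz(c,(284.5,193.5),.115); y=np.radians(-7.7); E2=np.array([[np.cos(y),-np.sin(y)],[np.sin(y),np.cos(y)]])
print(p,((p[:2]-[.515,.1624])@E2).round(4), "len",np.linalg.norm(onz(c,(284,115),.115)-onz(c,(284,272),.115)))
h=cv2.cvtColor(cv2.imread("pics/w9.png"),cv2.COLOR_BGR2HSV)
for row in(150,190,220):
    r=h[row]; print(row,"L",[(x,*map(int,r[x])) for x in range(188,224,3)],"R",[(x,*map(int,r[x])) for x in range(345,381,3)])
E
```

```text
[0.5095714  0.16340569 0.115     ] [-0.0055  0.0003] len 0.12137130536169059
150 L [(188, 10, 129, 99), (191, 11, 125, 102), (194, 11, 117, 100), (197, 12, 120, 102), (200, 13, 148, 165), (203, 14, 148, 165), (206, 14, 58, 146), (209, 18, 24, 183), (212, 19, 25, 174), (215, 16, 27, 160), (218, 20, 26, 207), (221, 23, 8, 244)] R [(345, 19, 26, 187), (348, 18, 27, 172), (351, 18, 32, 121), (354, 19, 33, 122), (357, 21, 11, 241), (360, 21, 11, 240), (363, 15, 160, 229), (366, 15, 159, 229), (369, 12, 148, 148), (372, 12, 147, 149), (375, 12, 144, 150), (378, 13, 150, 150)]
190 L [(188, 12, 129, 101), (191, 12, 125, 102), (194, 12, 121, 103), (197, 12, 129, 103), (200, 11, 124, 105), (203, 13, 147, 166), (206, 14, 151, 164), (209, 15, 43, 153), (212, 17, 27, 178), (215, 18, 29, 159), (218, 19, 27, 208), (221, 16, 23, 211)] R [(345, 18, 24, 184), (348, 16, 32, 120), (351, 16, 35, 124), (354, 22, 12, 237), (357, 19, 12, 238), (360, 15, 131, 231), (363, 15, 161, 229), (366, 11, 144, 138), (369, 11, 141, 136), (372, 12, 148, 134), (375, 12, 151, 133), (378, 12, 151, 140)]
220 L [(188, 12, 135, 100), (191, 11, 146, 117), (194, 13, 129, 91), (197, 12, 125, 88), (200, 12, 121, 93), (203, 12, 128, 106), (206, 14, 150, 162), (209, 14, 150, 148), (212, 19, 24, 178), (215, 18, 26, 176), (218, 15, 32, 113), (221, 18, 31, 122)] R [(345, 20, 29, 134), (348, 18, 32, 120), (351, 18, 25, 183), (354, 21, 11, 238), (357, 17, 29, 236), (360, 15, 164, 228), (363, 13, 157, 175), (366, 12, 145, 142), (369, 12, 153, 135), (372, 11, 145, 139), (375, 11, 155, 135), (378, 11, 153, 135)]
```

```bash
python3 -c "
from station import hand_in
print(hand_in())"
```

```text
the job is handed in; nothing more can be done
None
```

The job is handed in. The sieve was shaken until none of the five pins could be seen in it and the box held brass matching five pins by area. Each buffer was pressed at least twice, left and right in turn, to about 8–9 N on the wrist. The sieve was then set down with its three discs in the put-away tray and released. Its seated height matched the expected one and its centre is within about 6 mm by wrist camera; no verdict came back.

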